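# Eject a cleaned printing block and rack it to dry

## Robot

A 6-joint arm with a two-finger parallel gripper is mounted at the origin on the work surface. World frame = base frame: x ahead of the robot, y to its left, z up, the work surface at z = 0. Lengths are in m, angles in rad, forces in N, time in s.
With the tool pointing down it reaches from about 0.375 to 0.975 m from the base axis. Payload 3.8 kg.
Tool frame: the origin (TCP) lies on the centre line of the jaws, within the pads' length; the fingertips stand 14 mm ahead of it and the grasp point (between the pads) lies 5 mm behind it; z points along the fingers, y is the line along which they close (so a half turn about z gives the same grasp; the last joint's range is limited). The gripper opens to 85 mm and grips with 20 to 120 N. Pads are 22 mm wide; open, the fingers measure 114 mm over their backs; the gripper's body (76 mm by 85 mm) begins 54 mm behind the grasp point. The pads swing forward as they close: fully open they stand 13 mm farther back than shut.
Start: joints at [-1.3, 0.264, 1.604, -0, 1.274, -0.037], TCP at [0.204, -0.643, 0.245] pointing down, gripper open.
Joint ranges: [-2.63, 2.63], [-0.94, 2.18], [0.31, 2.57], [-1.31, 4.45], [0, 2.66], [-2.55, 2.55]. Speed limits (rad/s): [2.57, 2.57, 3.14, 3.14, 3.14, 3.14].

## Interface

Orientations are given as a rotation vector (axis times angle).
In Python, from workcell import bot, eyes, spot_in gives the robot as it stands.
- The arm moves only by the tool carry_out, never from a script. Its argument "series" is text: rows parted by semicolons, each of 4 numbers parted by spaces: the shift along the world's x, y, z in m, then the turn about the world's z in degrees. In form: tx ty tz roll; .... A call has 1 to 20 rows; each row shifts and turns the commanded pose from where the row before left it; what a row does not reach is not made up. A row lasts 1/8 s, in which the tool goes at most 62.5 mm and 10.7 degrees, less where a joint would pass 70% of its speed; a pose out of reach is approached as far as the arm can. A call is refused whole if a number of a shift passes 0.0625 or a number of a turn 10.7, either way. A call with a gripper value outside its range is refused whole. "jaw" is the gripper command: -1 is shut, 1 is fully open, values between are in proportion, set as the call begins (left out, the last holds). The fingers move at their own pace and stop on an object; "grip_force" is the grip in N (left out, the last holds). Time passes only in rows, so rows that do not move let the fingers close. It gives the time, the measured TCP pose, the force, the opening and the grip force at its end, in the units of the state.
- bot.read_state(): the state, without advancing time (a new reading comes with each control period).
- eyes.read_camera(name): name is "side" or "top" or "wrist"; returns (picture, depth): 480x640x3 uint8, blue, green, red; 480x640 float32, m along the optical axis (not along the pixel's ray), 0 where there is no reading.
- eyes.get_calibration(name): a dict with "K" (3x3 intrinsics, pixels), "position" and "rotation" of the camera in the world; the wrist camera has in their place "T_tool_cam" (4x4, takes a point from camera to tool coordinates, whose origin is the TCP and whose axes are the flange's). Camera axes: x right, y down, z forward; pixel columns grow to the right and rows downward; lengths in m; the calibration is good to about 2 mm. A picture is of the moment at which its call begins: read the wrist's pose just before it. get_calibration takes no time and is no camera call.
- bot.finish_job(): hands the job in; it is judged then, once.
Trained networks look in the newest picture that a camera, given by its name, has taken for a name from the list of things; names that differ only in an ending like _2 or _b are one class to them, and where a whole thing is asked for, a point or a joint stands for the part that bears it (a point fixed in the world has none). Each returns a list of dicts, best first, with "score" (0 to 1); they miss things now and then, are a little off and sometimes report something else, mostly with a low value. They report only what shows in the picture. A call takes as long as a camera call. They do not tell look-alikes from the thing itself.
- spot_in(camera, target): "rect" ([centre column, centre row, width, height] in pixels, round what is visible of it).
The state is a dict: "time": time; "q": joint angles; "joint_vel": joint speeds; "joint_torque": joint torques, N m; "tool_pos": TCP position; "tcp_rot": TCP orientation; "wrist_force": force on the tool from outside, world axes, zero at the start; "torque": the same for the moment, N m; "width": opening from 0.0 (shut) to 1.0 (fully open); "grip_force": force on a finger pad.
Only numpy, scipy, OpenCV 4.12 (cv2) and the standard library are available. Lean on these libraries where they do the work, as an engineer would, in place of code of your own. Each camera call takes 0.05 s, during which the arm holds its last target. There are 200 camera calls.

## Task

Reach in under the clear guard and push the long eject bar of the cleaning cradle fully home at its middle, evenly and without ramming it, so that the carved block rises out of its pit. Then lift the block out and set it down, without dropping it, in the middle of the empty bay of the drying rack, lengthwise along the bay, and let go. Leave the bar down and level, and do not disturb the other things.

Things in the scene. Friction and masses are not known exactly. Their poses are not given: they have to be found in the camera images.
- cradle: Block-cleaning cradle, fixed on the table: grey base plate 200 x 270 x 10 mm carrying a steel pit, a long eject bar beside it and a clear guard over the bar. Origin on the table directly under the middle of the bar; x points from the bar to the pit (roughly to the robot's right), y along the bar, z up.
- bar_foot (a point): Point on the table under the eject bar's middle, axes as the cradle. The bar: plain aluminium, level, 30 mm (x) by 200 mm (y), 12 mm thick, centred over this point. Its mount is shimmed by hand: the raised bar's top face lies anywhere from 44 to 52 mm above the table (not measured: feel for it).
- guard (a point): Middle of the underside of the clear guard strip, 46 mm (x) by 264 mm (y), 4 mm thick; 13 mm beyond the bar's middle in x, 135 mm above the table, so it hides the bar from straight above. Its 12 mm square posts stand at the far side (x +17, y +/-126 mm from here). Open towards cradle -x (roughly the robot's left): a tool leaned about 40 degrees from vertical, upper part back towards -x, gets under it.
- pit (a point): Centre of the pit's mouth, level with its rim 80 mm above the table, 110 mm beyond the bar's middle; axes as the cradle. The pit is 56 mm (x) by 116 mm (y) inside, walls 16 mm thick.
- eject_bar (a joint): Downward travel of the eject bar, m: 0 raised, 0.020 fully home on a hard stop. It moves stiffly (8 N of friction and up to about 4 N of load, more when moved fast) and stays where it is left. The ejector plate under the block rises 1.5 times as far, 30 mm at full travel.
- bar_rock (a joint): Rocking of the eject bar about its middle (axis along cradle x), rad: 0 level, positive when its +y end is higher; limits +/-0.13. A soft spring levels it; pushing well off the middle rocks it.
- block_mid (a point): Centre of the carved dark wood block (zigzag ridges on top), 50 mm (x) by 110 mm (y) by 45 mm high, about 0.17 kg; z up. At first it lies in the pit, its long side along cradle y, top 2 mm below the pit's rim, too tight for fingers; with the bar fully home its top stands 28 mm above the rim.
- bay: The empty one of the two bays of the wooden drying rack, fixed. Origin at the centre of the bay's floor (12 mm above the table); the bay is 102 mm (x) by 170 mm (y), z up, bounded in x by wooden ribs 8 mm wide and 10 mm high, open at its y ends. A block lies in it with its long side along y.
- dry_block_mid (a point): Centre of another carved block (ladder ridges), same size, lying loose in the other bay, 110 mm along x from the empty bay's centre to one or the other side, long side along the bay. To be left alone.
- pigment_jar_mid (a point): Centre of a closed pigment jar, 54 mm in diameter, 85 mm tall, standing loose beyond the gap between cradle and rack. To be left alone.
- brush: Brush lying loose beyond the cradle, 170 mm long. To be left alone.
- scraper: Spatula-like scraper lying loose beyond, 200 mm long. To be left alone.
- tin_cup: Metal cup standing loose near the robot, ahead and a little to the left, 76 mm wide, 85 mm tall; origin under its centre. To be left alone.
- old_block: Larger loose carved block, 70 x 140 x 50 mm, to the right of the cradle; origin under its centre. To be left alone.
- knife: Utility knife lying loose at the left of the rack, 150 mm long. To be left alone.
There are look-alikes about, which are no part of the job. What is shaped like the part that bears block_mid but green or turquoise is not meant.

How it is judged:
By the outcome, as a careful person would: the job done as asked, in the order asked, and still so for the second after the job is handed in, with the robot touching nothing.
It also fails if it takes over 51 s, if anything falls off the work surface, if the arm or the gripper's body presses on something with over 40 N, if the wrist force passes 120 N, or if a joint passes its speed limit or range.

## Working session

There is one attempt and no reset: what is moved stays moved. The work goes in short steps, Python scripts to look and compute and a tool call to move; the robot and the scene stay as the last step left them, time stands still between calls to the robot, and variables do not carry over. Pictures are saved under pics/ and viewed, at most 10 in all, crops included, and the job is handed in when it is done.

Besides the shell and the picture viewer there is one more tool, called after "Emit:" as name(argument=value, ...) on one line, values as JSON. carry_out: Moves the arm, as the interface text tells. Its arguments: {"type":"object","properties":{"series":{"type":"string"},"jaw":{"type":"number"},"grip_force":{"type":"number"}},"required":["series"]}

```bash
ls; mkdir -p pics; cat > h.py <<'E'
import numpy as np, cv2
from scipy.spatial.transform import Rotation as R
from workcell import bot, eyes, spot_in
def cam(name):
    s=bot.read_state(); im,d=eyes.read_camera(name); c=eyes.get_calibration(name); K=np.array(c["K"])
    if "T_tool_cam" in c:
        T=np.eye(4);T[:3,:3]=R.from_rotvec(s["tcp_rot"]).as_matrix();T[:3,3]=s["tool_pos"];T=T@np.array(c["T_tool_cam"])
    else:
        T=np.eye(4);r=np.array(c["rotation"]);T[:3,:3]=r if r.shape==(3,3) else R.from_rotvec(r).as_matrix();T[:3,3]=c["position"]
    return im,d,K,T
def cloud(d,K,T):
    v,u=np.mgrid[:d.shape[0],:d.shape[1]]
    P=np.stack([(u-K[0,2])/K[0,0]*d,(v-K[1,2])/K[1,1]*d,d],-1)@T[:3,:3].T+T[:3,3]
    P[d<=0]=np.nan
    return P
def proj(p,K,T):
    q=T[:3,:3].T@(np.array(p)-T[:3,3]); return (K@q)[:2]/q[2]
E
python3 - <<'E'
from h import *
for n in ["top","side"]:
    im,d,K,T=cam(n); cv2.imwrite(f"pics/{n}0.png",im); np.savez(f"{n}0.npz",im=im,d=d,K=K,T=T); P=cloud(d,K,T)
    print(n,T.round(3).tolist(),K[0,0])
    for t in ["cradle","block_mid","bay","dry_block_mid","old_block","eject_bar","tin_cup","pigment_jar_mid"]:
        for r in spot_in(n,t)[:4]:
            c=np.array(r["rect"]);u,v=c[:2].astype(int); print(t,round(r["score"],2),c.round(),P[min(v,479),min(u,639)].round(3))
print(eyes.get_calibration("wrist")); print(bot.read_state())
E
```

```text
pics
top [[0.018, -0.985, 0.171, 0.325], [-1.0, -0.021, -0.016, 0.02], [0.02, -0.171, -0.985, 1.291], [0.0, 0.0, 0.0, 1.0]] 442.4758623078768
cradle 0.97 [372. 245.  99. 116.] [ 0.546 -0.136  0.013]
block_mid 0.89 [458. 307.  22.  40.] [ 0.367 -0.377  0.044]
block_mid 0.75 [408. 343.  43.  40.] [ 0.265 -0.235  0.042]
block_mid 0.7 [388. 250.  30.  44.] [ 0.522 -0.175  0.079]
dry_block_mid 0.84 [203. 274.  42.  32.] [0.446 0.338 0.058]
old_block 0.82 [485. 239.  55.  30.] [ 0.561 -0.455  0.054]
eject_bar 0.53 [338. 257.  -2.   6.] [ 0.504 -0.035  0.045]
eject_bar 0.5 [204. 273.  44.  32.] [0.449 0.335 0.059]
tin_cup 0.68 [263. 304.  30.  30.] [0.366 0.174 0.007]
pigment_jar_mid 0.83 [296. 178.  20.  22.] [0.723 0.089 0.083]
side [[-0.95, -0.222, 0.218, 0.23], [-0.311, 0.709, -0.633, 0.935], [-0.014, -0.669, -0.743, 1.146], [0.0, 0.0, 0.0, 1.0]] 476.10381986314496
cradle 0.71 [334. 215.  99.  79.] [ 0.533 -0.138  0.018]
block_mid 0.9 [401. 177.  39.  20.] [ 0.36  -0.366  0.04 ]
block_mid 0.89 [343. 195.  33.  24.] [ 0.521 -0.186  0.074]
block_mid 0.83 [417. 212.  35.  25.] [ 0.273 -0.2
[... 860 characters left out ...]
    1.00000000e+00]])}
{'time': 0.9, 'q': array([-1.29992247e+00,  2.63877344e-01,  1.60400871e+00, -3.31010853e-05,
        1.27366777e+00, -3.69085524e-02]), 'joint_vel': array([ 0.00050622,  0.00075149,  0.00077385,  0.00058326, -0.00116896,
        0.00029603]), 'joint_torque': array([-1.54081154e-04, -5.15053546e+01, -3.67729855e+01,  4.91036758e-05,
        4.89870999e-04,  1.81523796e-08]), 'tool_pos': array([ 0.2044715 , -0.64328675,  0.24529029]), 'tcp_rot': array([ 3.10442153e+00,  4.81566030e-01, -4.22573124e-05]), 'wrist_force': array([ 0.64291039,  0.46761074, -0.6272936 ]), 'torque': array([-0.04971676,  0.00857705, -0.03560731]), 'grip_force': 0.0, 'width': 1.0009063200945034}
```

```bash
python3 - <<'E'
import cv2
a=cv2.imread("pics/top0.png")[130:410,150:550]; cv2.imwrite("pics/top0c.png",cv2.resize(a,(800,560),interpolation=cv2.INTER_CUBIC))
a=cv2.imread("pics/side0.png")[130:410,200:500]; cv2.imwrite("pics/side0c.png",cv2.resize(a,(640,597),interpolation=cv2.INTER_CUBIC))
E
```

```text
(no output)
```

View pics/top0c.png

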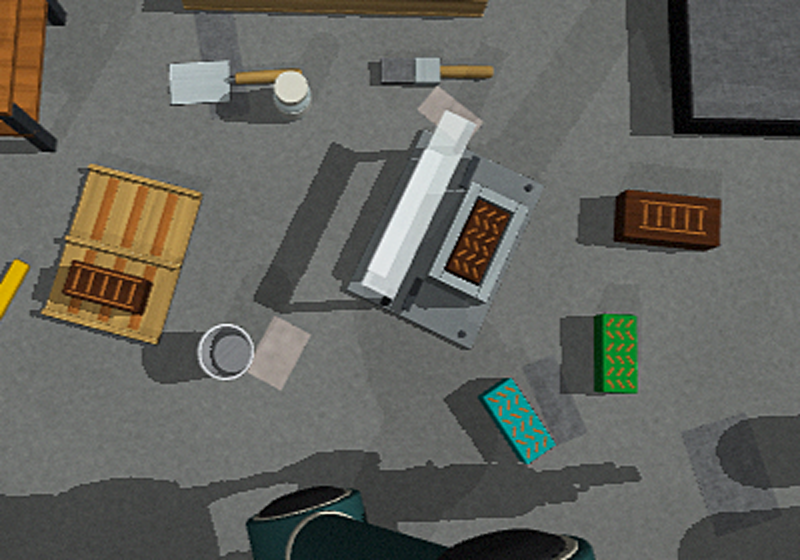

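View pics/side0c.png

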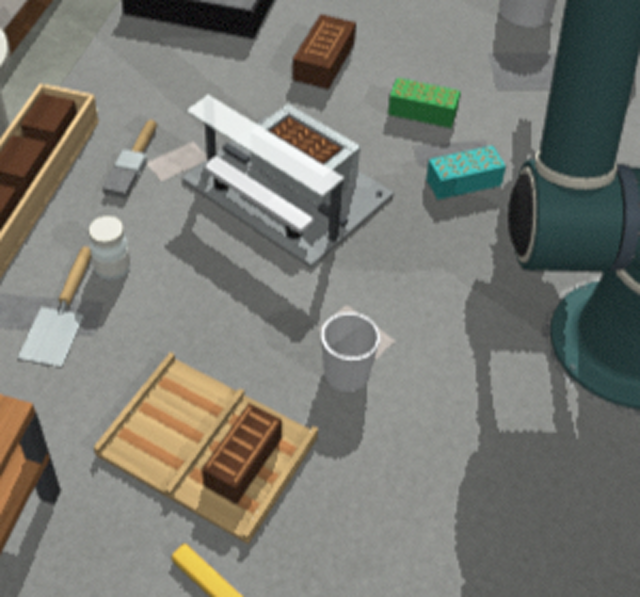

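The top crop shows these candidates (full-image pixels):
- The dark zigzag block in the pit at (388,250), which is the target.
- The turquoise block at (408,343) and the green block at (458,307), both look-alikes.
- The ladder blocks: the dry block at (203,274) and the old block at (485,239).

The empty bay is the far one, near (212,238). The guard strip runs from about (340,270) to (378,190).

```bash
python3 - <<'E'
from h import *
for n in ["top","side"]:
    z=np.load(n+"0.npz"); P=cloud(z["d"],z["K"],z["T"])
    def fit(lo,hi,x0,x1,y0,y1,l):
        m=(P[...,2]>lo)&(P[...,2]<hi)&(P[...,0]>x0)&(P[...,0]<x1)&(P[...,1]>y0)&(P[...,1]<y1)
        Q=P[m]
        if len(Q)<20: print(n,l,len(Q));return
        r=cv2.minAreaRect((Q[:,:2]*1000).astype(np.float32)); print(n,l,len(Q),np.round(r[0],1),np.round(r[1],1),round(r[2],1),"z",np.median(Q[:,2]).round(4))
    C=(0.35,0.75,-0.32,0.05)
    fit(.12,.155,*C,"guard"); fit(.074,.09,*C,"rim"); fit(.04,.055,*C,"bar"); fit(.005,.016,*C,"plate")
    B=(.33,.66,.2,.48)
    fit(.008,.03,*B,"rack"); fit(.017,.03,*B,"ribs"); fit(.045,.07,*B,"dry")
E
```

```text
top guard 1676 [559.2 -90. ] [ 46.  264.9] 65.4 z 0.1391
top rim 1514 [ 491.7 -159.7] [110.8 223.3] 54.9 z 0.0792
top bar 149 [ 520.4 -133.6] [167.4 229.7] 65.7 z 0.0479
top plate 2804 [ 550.7 -134.5] [399.5 368.7] 0.2 z 0.0096
top rack 3795 [481.9 374. ] [251.2 314.1] 76.5 z 0.0129
top ribs 666 [516.9 365.1] [249.7 242.5] 76.6 z 0.0213
top dry 748 [517.4 395.8] [291.2 104.6] 37.8 z 0.057
side guard 957 [556.6 -89.6] [ 53.1 268. ] 65.5 z 0.1372
side rim 595 [ 524.8 -158.1] [132.8 267.2] 65.1 z 0.0772
side bar 530 [546.4 -95.9] [241.  155.4] 4.7 z 0.0466
side plate 1511 [ 548.  -132.7] [394.1 361.1] 0.9 z 0.0086
side rack 3669 [504.8 332.2] [325.9 240. ] 76.3 z 0.0119
side ribs 668 [503.7 332.5] [326.3 235.7] 76.2 z 0.0207
side dry 849 [474.6 363.8] [408. 112.] 40.1 z 0.0555
```

Emit:
carry_out(series="0.0273 0.0439 0.008 -3;0.0273 0.0439 0.008 -3;0.0273 0.0439 0.008 -3;0.0273 0.0439 0.008 -3;0.0273 0.0439 0.008 -3;0.0273 0.0439 0.008 -3;0.0273 0.0439 0.007 -3;0.0273 0.0439 0 -3;0.0273 0.0439 0 -3;0.0273 0.0439 0 -3;0.0273 0.0439 0 -3;0.0273 0.0439 0 -3;0.0273 0.0439 0 -3;0.0277 0.0436 0 -3.2;0 0 0 0", jaw=1, grip_force=40)

```text
time: 2.78
tool_pos: [0.5884, -0.0259, 0.3001]
tcp_rot: [-3.07, 0.662, -0.0]
wrist_force: [-0.8, -0.3, -0.0]
width: 1.0
grip_force: 0.0
```

```bash
python3 - <<'E'
from h import *
n="wrist"
im,d,K,T=cam(n); cv2.imwrite("pics/w1.png",im); np.savez("w1.npz",im=im,d=d,K=K,T=T); P=cloud(d,K,T); s=bot.read_state()
print(s["time"],s["tool_pos"],s["q"].round(3),s["wrist_force"])
yaw=np.radians(-114.6); cx=np.array([np.cos(yaw),np.sin(yaw)]); cy=np.array([-cx[1],cx[0]]); O=np.array([.5646,-.0782])
rel=P[...,:2]-O; X=rel@cx; Y=rel@cy; Z=P[...,2]
def fit(l,m):
    Q=P[m]; r=cv2.minAreaRect((Q[:,:2]*1000).astype(np.float32)); print(l,len(Q),np.round(r[0],1),np.round(r[1],1),round(r[2],1),np.median(Q[:,2]).round(4), "cradle pct x",np.percentile(X[m],[1,50,99]).round(4),"y",np.percentile(Y[m],[1,50,99]).round(4))
b=(abs(X)<.25)&(abs(Y)<.2)
fit("guard",b&(Z>.133)&(Z<.15)&(X<.06)); fit("rim",b&(Z>.077)&(Z<.085)&(X>.05)); fit("bar",b&(Z>.04)&(Z<.056)&(X<.04)&(abs(Y)<.11)); fit("block",b&(Z>.07)&(Z<.0772)&(abs(X-.11)<.03)&(abs(Y)<.058))
for q in [(O,.048),(O+.11*cx,.08)]:
    print(proj([*q[0],q[1]],K,T))
E
```

```text
2.825 [ 0.58751626 -0.02756092  0.30003744] [-0.089  0.071  1.727 -0.     1.344  1.907] [-0.5465345  -0.70753278 -0.22508523]
guard 15887 [556.8 -89.6] [ 46.7 264.8] 65.3 0.1386 cradle pct x [-0.0094  0.0133  0.0361] y [-0.1305  0.0232  0.1283]
rim 9642 [ 516.7 -177.6] [ 89.1 147.6] 65.4 0.079 cradle pct x [0.0667 0.1099 0.1533] y [-0.0743  0.0047  0.0706]
bar 3554 [614.2  20.1] [241.6 198.8] 62.2 0.0482 cradle pct x [-0.214  -0.0064  0.0049] y [-0.0976  0.0215  0.1049]
block 2068 [ 518.3 -178.4] [ 58.7 114.5] 65.2 0.0765 cradle pct x [0.0848 0.1126 0.1392] y [-0.0561  0.0053  0.053 ]
[373.87939292 208.97609395]
[483.87880917 215.456689  ]
```

View pics/w1.png

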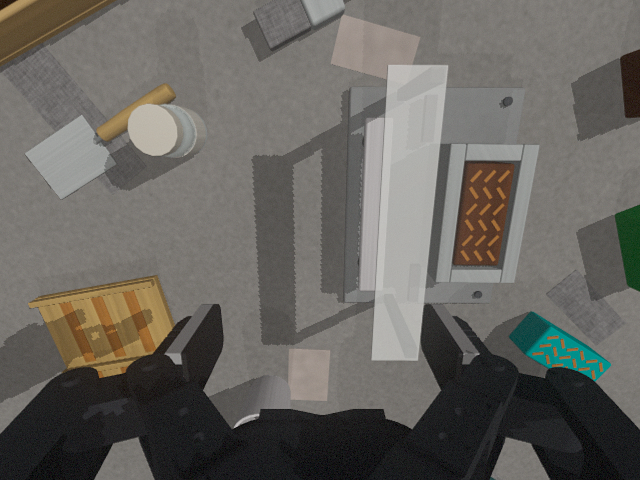

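The wrist picture shows the guard as a clear strip from (417,65) to (397,360). The bar is exposed at its left edge near (372,205). The dark zigzag block sits in the pit at (484,213), so the choice is confirmed. Next I measure the gripper's own outline.

```bash
python3 - <<'E'
from h import *
z=np.load("w1.npz"); d=z["d"]; c=eyes.get_calibration("wrist"); Tc=np.array(c["T_tool_cam"]); Q=cloud(d,z["K"],Tc).reshape(-1,3)
Q=Q[np.isfinite(Q[:,0])&(Q[:,2]<.06)]
print("self pts",len(Q))
for a in np.arange(-.12,.06,.01):
    m=(Q[:,2]>=a)&(Q[:,2]<a+.01)
    if m.sum()>5: print(round(a,3),m.sum(),"y",np.percentile(Q[m,1],[0.5,99.5]).round(4),"|y| min",abs(Q[m,1]).min().round(4),"x",np.percentile(Q[m,0],[0.5,99.5]).round(4))
# third-person: gripper profile in side cam
im,d,K,T=cam("side"); cv2.imwrite("pics/s1.png",im); P=cloud(d,K,T)
s=bot.read_state(); Rt=R.from_rotvec(s["tcp_rot"]).as_matrix(); L=(P-s["tool_pos"])@Rt
L=L.reshape(-1,3); m0=(abs(L[:,0])<.08)&(abs(L[:,1])<.12)&(L[:,2]>-.2)&(L[:,2]<.05); L=L[m0]
print("side")
for a in np.arange(-.2,.05,.01):
    m=(L[:,2]>=a)&(L[:,2]<a+.01)
    if m.sum()>3: print(round(a,3),m.sum(),"y",L[m,1].min().round(4),L[m,1].max().round(4),"x",L[m,0].min().round(4),L[m,0].max().round(4))
E
```

```text
self pts 60086
-0.09 3634 y [-0.0282  0.0253] |y| min 0.0067 x [0.0155 0.0209]
-0.08 14467 y [-0.0686  0.0652] |y| min 0.0 x [0.0036 0.0198]
-0.07 16257 y [-0.0731  0.0704] |y| min 0.0 x [-0.0087  0.0178]
-0.06 14375 y [-0.0743  0.0716] |y| min 0.0 x [-0.0118  0.0171]
-0.05 4420 y [-0.0744  0.0719] |y| min 0.0365 x [-0.0111  0.014 ]
-0.04 1820 y [-0.056   0.0527] |y| min 0.0406 x [-0.0034  0.0124]
-0.03 2143 y [-0.0574  0.0546] |y| min 0.0407 x [-0.0107  0.0116]
-0.02 1744 y [-0.0575  0.0549] |y| min 0.0407 x [-0.011   0.0115]
-0.01 1162 y [-0.0563  0.0536] |y| min 0.0408 x [-0.0113  0.0114]
-0.0 64 y [-0.0446  0.0417] |y| min 0.0411 x [-0.0091  0.0087]
side
-0.2 127 y -0.0414 0.0258 x -0.039 0.0265
-0.19 98 y -0.0422 0.0165 x -0.039 0.0158
-0.18 83 y -0.0409 0.0142 x -0.0396 0.0218
-0.17 58 y -0.0411 0.0191 x -0.0341 0.0115
-0.16 160 y -0.0418 0.0294 x -0.04 0.0296
-0.15 100 y -0.0434 0.0143 x -0.0391 0.0188
-0.14 96 y -0.0419 0.0146 x -0.0399 0.0191
-0.13 89 y -0.0415 0.0144 x -0.0391 0.0214
-0.12 57 y -0.0405 0.0122 x -0.038 0.0244
-0.11 79 y -0.0732 0.0634 x -0.0149 0.0118
-0.1 131 y -0.0723 0.0633 x -0.0215 0.014
-0.09 133 y -0.0747 0.0639 x -0.022 0.0144
-0.08 112 y -0.0762 0.068 x -0.0201 0.0149
-0.07 119 y -0.0773 0.0696 x -0.0191 0.0138
-0.06 112 y -0.0777 0.0689 x -0.0184 0.0143
-0.05 56 y -0.0783 0.0664 x -0.015 0.0112
-0.04 42 y -0.0606 0.0517 x -0.0164 0.0082
-0.03 40 y -0.0598 0.054 x -0.0127 0.0101
-0.02 44 y -0.0601 0.056 x -0.0133 0.0086
-0.01 40 y -0.0584 0.0559 x -0.0127 0.0089
```

Emit:
carry_out(series="-0.05 0.009 0 8.2;-0.05 0.009 0 8.2;-0.05 0.009 0 8.2;-0.02 0 0 0;-0.02 0 0 0;-0.02 0 0 0;-0.02 0 0 0;0 0 0 0", jaw=-1)

```text
time: 3.88
tool_pos: [0.356, -0.0029, 0.3004]
tcp_rot: [3.141, -0.002, 0.002]
wrist_force: [0.4, 0.9, 0.9]
width: -0.002
grip_force: 0.0
```

```bash
python3 -c "
from h import *
s=bot.read_state(); print(s['time'],s['tool_pos'].round(4),s['q'].round(4),R.from_rotvec(s['tcp_rot']).as_matrix().round(3).tolist())"
```

```text
3.875 [ 0.356  -0.0029  0.3004] [-7.7800e-02 -4.1160e-01  2.1341e+00 -3.0000e-04  1.4178e+00  1.4943e+00] [[1.0, -0.001, 0.001], [-0.001, -1.0, -0.0], [0.001, 0.0, -1.0]]
```

Emit:
carry_out(series="-0.03 0 0 0;-0.03 0 0 0;-0.03 0 0 0;0 0 0 0")

```text
time: 4.38
tool_pos: [0.2666, -0.0024, 0.3005]
tcp_rot: [3.141, -0.001, 0.003]
wrist_force: [0.5, -0.2, 0.5]
width: 0.003
grip_force: 0.0
```

```bash
cat > st.py <<'E'
from h import *
s=bot.read_state(); print(s['time'],s['tool_pos'].round(4),s['q'].round(4),R.from_rotvec(s['tcp_rot']).as_matrix().round(3).tolist(),s['wrist_force'].round(1),s['torque'].round(2))
E
python3 st.py
```

```text
4.375 [ 0.2666 -0.0024  0.3005] [-1.0230e-01 -6.2730e-01  2.2525e+00 -2.0000e-04  1.5144e+00  1.4691e+00] [[1.0, -0.001, 0.002], [-0.001, -1.0, -0.0], [0.002, 0.0, -1.0]] [ 0.5 -0.2  0.5] [-0.02  0.   -0.06]
```

Emit:
carry_out(series="0.02 0 -0.05 0;0 0 -0.05 0;0 0 -0.04 0;0 0 0 0")

```text
time: 4.88
tool_pos: [0.2849, -0.002, 0.1573]
tcp_rot: [-3.141, -0.0, 0.012]
wrist_force: [-0.5, 0.8, 0.1]
width: -0.001
grip_force: 0.0
```

```bash
python3 st.py
```

```text
4.875 [ 0.2849 -0.002   0.1573] [-9.4400e-02 -4.8310e-01  2.4394e+00 -1.0000e-04  1.1927e+00  1.4764e+00] [[1.0, 0.0, -0.007], [0.0, -1.0, 0.001], [-0.007, -0.001, -1.0]] [-0.5  0.8  0.1] [0.01 0.03 0.03]
```

Emit:
carry_out(series="-0.02 0 -0.01 0;-0.02 0 -0.01 0;-0.02 0 0 0;0 0 0 0")

```text
time: 5.38
tool_pos: [0.2284, -0.0023, 0.1422]
tcp_rot: [3.141, 0.0, 0.007]
wrist_force: [-0.3, 0.0, 0.9]
width: 0.001
grip_force: 0.0
```

```bash
python3 st.py
```

```text
5.375 [ 0.2284 -0.0023  0.1422] [-0.1191 -0.6507  2.5487  0.      1.2393  1.4516] [[1.0, 0.0, 0.004], [0.0, -1.0, -0.0], [0.004, 0.0, -1.0]] [-0.3  0.   0.9] [-0.05 -0.02 -0.  ]
```

Emit:
carry_out(series="0 0 -0.02 0;0 0 -0.02 0;0 0 -0.02 0;0 0 0 0")

```text
time: 5.88
tool_pos: [0.2478, -0.0023, 0.0958]
tcp_rot: [-3.141, -0.001, 0.028]
wrist_force: [-0.0, 0.7, 0.1]
width: -0.002
grip_force: 0.0
```

```bash
python3 st.py
```

```text
5.875 [ 0.2478 -0.0023  0.0958] [-1.0750e-01 -4.9650e-01  2.5669e+00 -1.9000e-03  1.0887e+00  1.4635e+00] [[1.0, 0.001, -0.018], [0.001, -1.0, 0.0], [-0.018, -0.0, -1.0]] [-0.   0.7  0.1] [0.01 0.05 0.02]
```

Emit:
carry_out(series="-0.04 0 -0.03 0;-0.04 0 -0.03 0;-0.04 0 -0.03 0;-0.04 0 -0.03 0;0 0 0 0")

```text
time: 6.5
tool_pos: [0.2282, -0.004, 0.0575]
tcp_rot: [-3.131, -0.001, 0.226]
wrist_force: [-0.2, 0.3, 0.2]
width: -0.001
grip_force: 0.0
```

```bash
python3 st.py
```

```text
6.5 [ 0.2282 -0.004   0.0575] [-0.1074 -0.3451  2.5705 -0.0152  1.0599  1.4713] [[0.99, 0.0, -0.144], [0.001, -1.0, 0.002], [-0.144, -0.002, -0.99]] [-0.2  0.3  0.2] [ 0.02 -0.12 -0.02]
```

Emit:
carry_out(series="-0.04 0 0 0;-0.04 0 0 0;-0.04 0 0 0;0 0 0 0")

```text
time: 7.0
tool_pos: [0.1841, -0.006, 0.1065]
tcp_rot: [-3.124, -0.0, 0.307]
wrist_force: [0.1, -0.5, 0.0]
width: -0.002
grip_force: 0.0
```

```bash
python3 st.py
```

```text
7.0 [ 0.1841 -0.006   0.1065] [-0.1279 -0.5185  2.5693 -0.0229  1.2854  1.4513] [[0.981, -0.0, -0.194], [0.0, -1.0, 0.003], [-0.194, -0.003, -0.981]] [ 0.1 -0.5  0. ] [-0.02 -0.13  0.05]
```

Emit:
carry_out(series="-0.02 0 -0.03 0;-0.02 0 -0.03 0;-0.02 0 -0.03 0;0 0 0 0")

```text
time: 7.5
tool_pos: [0.1953, -0.008, 0.0544]
tcp_rot: [-3.109, -0.001, 0.406]
wrist_force: [-0.8, 0.7, 0.2]
width: -0.002
grip_force: 0.0
```

```bash
python3 st.py
```

```text
7.5 [ 0.1953 -0.008   0.0544] [-0.1241 -0.306   2.5706 -0.0288  1.136   1.4617] [[0.966, -0.0, -0.257], [0.001, -1.0, 0.006], [-0.257, -0.006, -0.966]] [-0.8  0.7  0.2] [-0.01 -0.13 -0.01]
```

Emit:
carry_out(series="-0.04 0 0 0;-0.04 0 0 0;-0.02 0 -0.03 0;-0.02 0 -0.03 0;0 0 0 0")

```text
time: 8.12
tool_pos: [0.178, -0.0132, 0.0452]
tcp_rot: [-3.088, -0.0, 0.522]
wrist_force: [-1.0, 0.6, 0.5]
width: -0.001
grip_force: 0.0
```

```bash
python3 st.py
```

```text
8.125 [ 0.178  -0.0132  0.0452] [-0.1436 -0.2474  2.5704 -0.0409  1.1519  1.4501] [[0.944, -0.002, -0.329], [0.002, -1.0, 0.01], [-0.329, -0.01, -0.944]] [-1.   0.6  0.5] [ 0.01 -0.16  0.02]
```

Emit:
carry_out(series="-0.04 0 0.01 0;-0.04 0 0 0;-0.02 0 -0.03 0;-0.02 0 -0.03 0;-0.04 0 0.01 0;-0.02 0 -0.03 0;0 0 0 0")

```text
time: 9.0
tool_pos: [0.1508, -0.027, 0.0383]
tcp_rot: [-3.045, 0.003, 0.683]
wrist_force: [-0.3, 0.7, 0.8]
width: -0.0
grip_force: 0.0
```

```bash
python3 st.py
```

```text
9.0 [ 0.1508 -0.027   0.0383] [-0.1996 -0.1771  2.5701 -0.0693  1.1866  1.4131] [[0.904, -0.006, -0.427], [0.003, -1.0, 0.021], [-0.427, -0.02, -0.904]] [-0.3  0.7  0.8] [-0.04 -0.16  0.01]
```

Emit:
carry_out(series="0.04 0 0.05 0;0.045 0.002 0.05 6;0.045 0.003 0.05 8;0.045 0.003 0.05 8;0.06 0.003 0 8;0.06 0.003 0 8;0.06 0.003 0 8;0.06 0.002 0 8;0.024 0.0004 0 8;0 0 -0.02 3.5;0 0 0 0")

```text
time: 10.38
tool_pos: [0.5777, -0.0079, 0.2056]
tcp_rot: [2.415, 1.551, -0.561]
wrist_force: [0.3, -0.3, -0.7]
width: -0.002
grip_force: 0.0
```

```bash
python3 st.py
```

```text
10.375 [ 0.5777 -0.0079  0.2056] [ 0.1442  0.2773  1.7229 -0.3581  1.4224  0.6771] [[0.371, 0.907, -0.199], [0.824, -0.42, -0.379], [-0.428, -0.023, -0.904]] [ 0.3 -0.3 -0.7] [ 0.16 -0.09 -0.06]
```

```bash
python3 - <<'E'
from h import *
im,d,K,T=cam("wrist"); cv2.imwrite("pics/w2.png",im); np.savez("w2.npz",im=im,d=d,K=K,T=T); P=cloud(d,K,T)
yaw=np.radians(-114.6); cx=np.array([np.cos(yaw),np.sin(yaw)]); cy=np.array([-cx[1],cx[0]]); O=np.array([.5633,-.0779])
rel=P[...,:2]-O; X=rel@cx; Y=rel@cy; Z=P[...,2]
c=eyes.get_calibration("wrist"); L=cloud(d,K,np.array(c["T_tool_cam"])); nt=L[...,2]>.03
def rep(l,m):
    m=m&nt; print(l,m.sum(),"X",np.percentile(X[m],[.5,50,99.5]).round(4),"Y",np.percentile(Y[m],[.5,50,99.5]).round(4),"Z",np.percentile(Z[m],[1,50,99]).round(4))
b=(abs(X)<.25)&(abs(Y)<.2)
rep("guard",b&(Z>.134)&(Z<.145)&(X<.06)); rep("bar",b&(Z>.041)&(Z<.056)&(abs(X)<.025)&(abs(Y)<.12)); rep("rim",b&(Z>.077)&(Z<.085)&(X>.05))
m=nt&b&(Z>.041)&(Z<.056)&(abs(X)<.025)&(abs(Y)<.12)
r=cv2.minAreaRect((P[m][:,:2]*1000).astype(np.float32)); print(r)
E
```

```text
guard 12838 X [-0.0103  0.0075  0.0365] Y [-0.1316  0.0219  0.1302] Z [0.1348 0.1385 0.1395]
bar 6441 X [-0.0151 -0.0038  0.0146] Y [-0.0989  0.0002  0.0975] Z [0.0415 0.0481 0.0495]
rim 477 X [0.1262 0.139  0.1543] Y [-0.0745  0.0406  0.072 ] Z [0.0771 0.0794 0.0804]
((572.13232421875, -82.452880859375), (38.634944915771484, 222.01409912109375), 62.714805603027344)
```

View pics/w2.png

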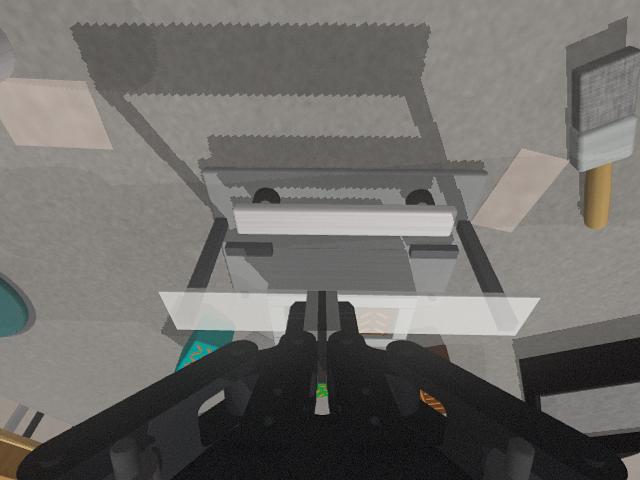

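The bar lies clear at (345,220), under and this side of the guard strip at (350,315). The shut fingertips are at (322,300). The depth fit agrees with my cradle frame to about 1 mm. Now I go down beside the guard and in beneath it.

Emit:
carry_out(series="0.005 -0.002 -0.043 0;0.005 -0.0026 -0.043 0;0 0 -0.0436 0;0 0 0 0;-0.0135 -0.0295 0 0;-0.0135 -0.0295 0 0;0 0 0 0")

```text
time: 11.3
tool_pos: [0.563, -0.0735, 0.0797]
tcp_rot: [2.416, 1.545, -0.553]
wrist_force: [0.2, -0.7, -0.8]
width: -0.004
grip_force: 0.0
```

```bash
python3 st.py
```

```text
11.3 [ 0.563  -0.0735  0.0797] [ 0.0447  0.3655  1.8655 -0.4134  1.1716  0.6903] [[0.376, 0.906, -0.194], [0.823, -0.423, -0.379], [-0.425, -0.017, -0.905]] [ 0.2 -0.7 -0.8] [ 0.21 -0.07 -0.01]
```

Emit:
carry_out(series="-0.0013 0.0006 -0.004 0;-0.0014 0.0006 -0.004 0;0 0 -0.0015 0;0 0 -0.001 0;0 0 -0.001 0")

```text
time: 11.92
tool_pos: [0.56, -0.0704, 0.0648]
tcp_rot: [2.414, 1.551, -0.556]
wrist_force: [0.0, 1.0, 1.4]
width: 0.003
grip_force: 0.8
```

Emit:
carry_out(series="0 0 -0.001 0;0 0 -0.001 0")

```text
time: 12.18
tool_pos: [0.5602, -0.0705, 0.0642]
tcp_rot: [2.414, 1.549, -0.556]
wrist_force: [-2.5, 2.5, 8.8]
width: 0.002
grip_force: 4.4
```

Emit:
carry_out(series="0 0 -0.001 0;0 0 -0.001 0")

```text
time: 12.42
tool_pos: [0.5602, -0.0705, 0.0625]
tcp_rot: [2.414, 1.549, -0.556]
wrist_force: [-1.5, 2.9, 8.9]
width: 0.001
grip_force: 4.4
```

Emit:
carry_out(series="0 0 -0.0012 0;0 0 -0.0012 0;0 0 -0.0012 0;0 0 -0.0012 0;0 0 -0.0012 0;0 0 -0.0012 0")

```text
time: 13.18
tool_pos: [0.5602, -0.0705, 0.0553]
tcp_rot: [2.414, 1.549, -0.556]
wrist_force: [-2.2, 2.4, 8.9]
width: -0.002
grip_force: 4.4
```

```bash
python3 - <<'E'
from h import *
s=bot.read_state(); print(s["tool_pos"],s["wrist_force"],s["torque"])
im,d,K,T=cam("side"); P=cloud(d,K,T)
yaw=np.radians(-114.6); cx=np.array([np.cos(yaw),np.sin(yaw)]); cy=np.array([-cx[1],cx[0]]); O=np.array([.5633,-.0779])
rel=P[...,:2]-O; X=rel@cx; Y=rel@cy; Z=P[...,2]
m=(abs(X)<.012)&(abs(Y)<.095)&(abs(Y)>.02)&(Z>.025)&(Z<.06)
A=np.c_[Y[m],np.ones(m.sum())]; print(m.sum(),np.linalg.lstsq(A,Z[m],rcond=None)[0])
for y in (-.08,-.05,.05,.08):
    k=m&(abs(Y-y)<.015); print(y,k.sum(),np.median(Z[k]) if k.any() else None)
E
```

```text
[ 0.5601938  -0.07050964  0.05530023] [-2.20087742  2.40066858  8.85793748] [ 0.05707853  0.59560698 -0.23859896]
154 [-0.02436641  0.03633136]
-0.08 55 0.0383792756464747
-0.05 54 0.03814822989068267
0.05 10 0.03619549283973955
0.08 2 0.025864320601465707
```

```bash
cat > rock.py <<'E'
from h import *
def rock(d,K,T,l):
    yaw=np.radians(-114.6); cx=np.array([np.cos(yaw),np.sin(yaw)]); cy=np.array([-cx[1],cx[0]]); O=np.array([.5633,-.0779])
    P=cloud(d,K,T); rel=P[...,:2]-O; X=rel@cx; Y=rel@cy; Z=P[...,2]
    n=np.cross(np.gradient(P,axis=1),np.gradient(P,axis=0)); n/=np.linalg.norm(n,axis=-1,keepdims=True)
    m=(abs(X)<.012)&(abs(Y)<.095)&(Z>.02)&(Z<.053)&(abs(n[...,2])>.9)
    for y in (-.085,-.06,-.035,0,.035,.06,.085):
        k=m&(abs(Y-y)<.012); print(l,y,k.sum(),np.median(Z[k]).round(4) if k.any() else None)
E
python3 - <<'E'
from rock import *
z=np.load("w2.npz"); rock(z["d"],z["K"],z["T"],"w2")
im,d,K,T=cam("wrist"); rock(d,K,T,"now"); cv2.imwrite("pics/w3.png",im)
E
```

```text
w2 -0.085 329 0.0483
w2 -0.06 339 0.0483
w2 -0.035 285 0.0483
w2 0 284 0.0483
w2 0.035 335 0.0483
w2 0.06 300 0.0483
w2 0.085 282 0.0482
now -0.085 667 0.039
now -0.06 697 0.039
now -0.035 717 0.039
now 0 206 0.0389
now 0.035 728 0.039
now 0.06 707 0.0389
now 0.085 682 0.0389
```

Emit:
carry_out(series="0 0 -0.0012 0;0 0 -0.0012 0;0 0 -0.0012 0;0 0 -0.0012 0;0 0 -0.0012 0;0 0 -0.0012 0;0 0 -0.0012 0;0 0 -0.001 0")

```text
time: 14.28
tool_pos: [0.5602, -0.0705, 0.0459]
tcp_rot: [2.414, 1.549, -0.556]
wrist_force: [-2.3, 2.6, 8.2]
width: 0.0
grip_force: 4.4
```

Emit:
carry_out(series="0 0 -0.0008 0;0 0 -0.0006 0;0 0 0 0")

```text
time: 14.65
tool_pos: [0.5602, -0.0705, 0.0445]
tcp_rot: [2.414, 1.549, -0.556]
wrist_force: [-2.2, 2.8, 8.1]
width: 0.001
grip_force: 4.2
```

Not at the stop yet, since the force is unchanged. I go on in fine steps.

Emit:
carry_out(series="0 0 -0.0005 0;0 0 -0.0005 0;0 0 0 0")

```text
time: 15.02
tool_pos: [0.5603, -0.0705, 0.0443]
tcp_rot: [2.414, 1.549, -0.557]
wrist_force: [-3.5, 4.2, 12.5]
width: -0.001
grip_force: 6.4
```

Emit:
carry_out(series="0 0 -0.0005 0;0 0 -0.0005 0;0 0 0 0")

```text
time: 15.4
tool_pos: [0.5604, -0.0705, 0.0441]
tcp_rot: [2.414, 1.548, -0.557]
wrist_force: [-4.7, 4.7, 17.3]
width: 0.004
grip_force: 8.6
```

Emit:
carry_out(series="0 0 -0.0007 0;0 0 -0.0006 0;0 0 0 0")

```text
time: 15.78
tool_pos: [0.5605, -0.0706, 0.0439]
tcp_rot: [2.414, 1.547, -0.557]
wrist_force: [-6.9, 4.5, 22.2]
width: 0.0
grip_force: 11.5
```

```bash
python3 - <<'E'
from rock import *
im,d,K,T=cam("wrist"); rock(d,K,T,"now")
E
python3 st.py
```

```text
now -0.085 650 0.0282
now -0.06 711 0.0282
now -0.035 699 0.0282
now 0 190 0.0281
now 0.035 725 0.0282
now 0.06 732 0.0282
now 0.085 684 0.0282
15.825 [ 0.5604 -0.0706  0.0439] [ 0.0503  0.4103  1.8837 -0.4244  1.1182  0.721 ] [[0.374, 0.907, -0.196], [0.823, -0.421, -0.381], [-0.428, -0.019, -0.904]] [-7.9  4.4 22.4] [-0.3   1.74 -0.56]
```

Emit:
carry_out(series="0 0 0.003 0;0 0 0.004 0;0 0 0.008 0;0.0135 0.0295 0.002 0;0.0135 0.0295 0.002 0;0 0 0.045 0;0 0 0.05 0;0 0 0.05 0")

```text
time: 16.82
tool_pos: [0.5867, -0.0116, 0.2048]
tcp_rot: [2.414, 1.551, -0.557]
wrist_force: [0.6, -0.5, -0.1]
width: -0.006
grip_force: 0.0
```

Emit:
carry_out(series="-0.0083 -0.0182 0 -10;-0.0083 -0.0182 0 -10;-0.0083 -0.0182 0 -10;-0.0083 -0.0182 0 -10;-0.0083 -0.0182 0 -10;-0.0083 -0.0182 0 -10;-0.0083 -0.0182 0 -10;-0.0083 -0.0182 0 -10;-0.0083 -0.0182 0 -10;0 0 0 0", jaw=0.46)

```text
time: 18.08
tool_pos: [0.5113, -0.1777, 0.2035]
tcp_rot: [-2.891, 0.635, 0.64]
wrist_force: [-0.1, 0.5, -0.5]
width: 0.73
grip_force: 0.0
```

```bash
python3 st.py; python3 - <<'E'
from h import *
im,d,K,T=cam("wrist"); cv2.imwrite("pics/w4.png",im); P=cloud(d,K,T)
print([ (round(r["score"],2),np.round(r["rect"])) for r in spot_in("wrist","block_mid")])
yaw=np.radians(-114.6); cx=np.array([np.cos(yaw),np.sin(yaw)]); cy=np.array([-cx[1],cx[0]]); O=np.array([.5633,-.0779])
rel=P[...,:2]-O; X=rel@cx; Y=rel@cy; Z=P[...,2]
L=cloud(d,K,np.array(eyes.get_calibration("wrist")["T_tool_cam"])); nt=L[...,2]>.02
def rep(l,m):
    m=m&nt; Q=P[m]; r=cv2.minAreaRect((Q[:,:2]*1000).astype(np.float32)); print(l,m.sum(),"X",np.percentile(X[m],[.5,99.5]).round(4),"Y",np.percentile(Y[m],[.5,99.5]).round(4),"Z",np.percentile(Z[m],[5,50,95]).round(4),np.round(r[0],1),np.round(r[1],1),round(r[2],1))
n=(abs(X-.11)<.05)&(abs(Y)<.09)
rep("block",n&(Z>.1)&(Z<.118)); rep("rim",n&(Z>.076)&(Z<.084)); rep("guard",(abs(X)<.05)&(abs(Y)<.14)&(Z>.13)&(Z<.145))
z=np.load("top0.npz"); P=cloud(z["d"],z["K"],z["T"]); m=(P[...,2]>.1)&(P[...,1]>.25)&(P[...,0]>.3)&(P[...,0]<1); print("tall left",m.sum(),P[m].min(0),P[m].max(0)) if m.any() else print("none")
# rack
z=np.load("w1.npz"); Pw=cloud(z["d"],z["K"],z["T"])
c=np.array([.53,.31]); u=np.array([np.cos(np.radians(-13.5)),np.sin(np.radians(-13.5))]); v=np.array([-u[1],u[0]])
for l,Q in (("top",P),("wrist",Pw)):
    a=(Q[...,:2]-c)@u; b=(Q[...,:2]-c)@v; m=(abs(b)<.07)&(abs(a)<.25)
    h=np.histogram(a[m&(Q[...,2]>.018)&(Q[...,2]<.026)],np.arange(-.25,.25,.004)); print(l,[(round(x,3),n) for x,n in zip(h[1],h[0]) if n>3])
E
```

```text
18.075 [ 0.5113 -0.1777  0.2035] [-0.4008  0.3284  1.6604  0.033   1.5923  1.5958] [[0.823, -0.423, -0.379], [-0.375, -0.906, 0.196], [-0.426, -0.02, -0.905]] [-0.1  0.5 -0.5] [-0.09 -0.23 -0.01]
[(0.97, array([323., 165.,  97., 178.])), (0.65, array([456., 292., 102.,  76.])), (0.59, array([600., 181.,  80., 138.])), (0.23, array([208., 174., 413., 347.]))]
block 12896 X [0.0855 0.1347] Y [-0.0533  0.0548] Z [0.1059 0.1078 0.109 ] [ 517.3 -177.8] [ 50.1 111. ] 65.1
rim 13300 X [0.0669 0.154 ] Y [-0.072   0.0733] Z [0.0783 0.0797 0.0808] [ 517.  -177.9] [ 88.4 148.2] 65.2
guard 27471 X [-0.0095  0.0368] Y [-0.1195  0.091 ] Z [0.1375 0.1387 0.1396] [541.6 -82.6] [ 47.9 228.6] 65.3
tall left 13307 [0.64977359 0.43933464 0.10001035] [0.87271229 0.80281648 0.25709192]
top [(np.float64(-0.15), np.int64(11)), (np.float64(-0.146), np.int64(61)), (np.float64(-0.142), np.int64(52)), (np.float64(-0.038), np.int64(50)), (np.float64(-0.034), np.int64(58)), (np.float64(-0.03), np.int64(20)), (np.float64(0.03), np.int64(4)), (np.float64(0.07), np.int64(22)), (np.float64(0.074), np.int64(54)), (np.float64(0.078), np.int64(42))]
wrist [(np.float64(-0.038), np.int64(75)), (np.float64(-0.034), np.int64(139)), (np.float64(-0.03), np.int64(26)), (np.float64(0.07), np.int64(150)), (np.float64(0.074), np.int64(302)), (np.float64(0.078), np.int64(209))]
```

View pics/w4.png

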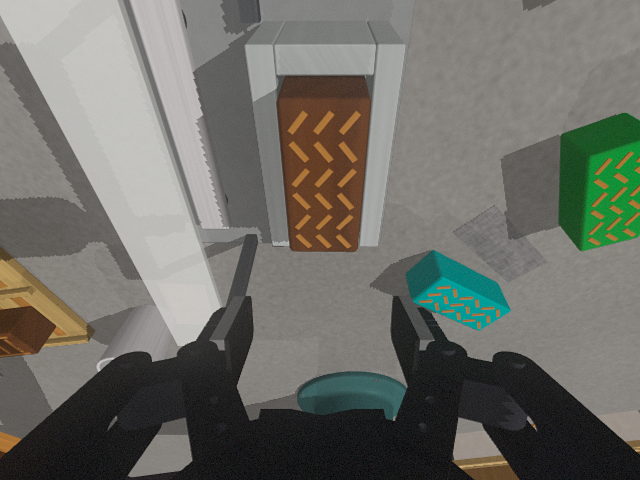

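The carved block now stands clear of the pit, around (323,165), with its top at 0.108. The open fingers straddle its line. I go down with a check of the knuckle-to-guard gap.

Emit:
carry_out(series="0.0005 0.001 -0.04 0;0 0 -0.04 0;0 0 0 0")

```text
time: 18.55
tool_pos: [0.5106, -0.1721, 0.1207]
tcp_rot: [-2.89, 0.625, 0.651]
wrist_force: [-0.5, -0.8, -0.1]
width: 0.726
grip_force: 0.0
```

```bash
python3 st.py; python3 - <<'E'
from h import *
im,d,K,T=cam("wrist"); P=cloud(d,K,T); O=np.array([.5633,-.0779]); yaw=np.radians(-114.7); cx=np.array([np.cos(yaw),np.sin(yaw)])
L=cloud(d,K,np.array(eyes.get_calibration("wrist")["T_tool_cam"])); X=(P[...,:2]-O)@cx; m=L[...,2]<.012; m&=np.isfinite(X)
for a in np.arange(-.1,.012,.01):
    k=m&(L[...,2]>=a)&(L[...,2]<a+.01)&(abs(L[...,1])<.1)&(L[...,0]<.03)
    if k.sum()>5: print(a.round(2),k.sum(),"y",np.percentile(L[k][:,1],[.5,99.5]).round(4),"X",np.percentile(X[k],[.5,99.5]).round(4),"Z",np.percentile(P[k][:,2],[1,99]).round(3))
E
```

```text
18.55 [ 0.5106 -0.1721  0.1207] [-0.3926  0.4055  1.723   0.0345  1.4599  1.5925] [[0.823, -0.417, -0.386], [-0.368, -0.909, 0.197], [-0.433, -0.02, -0.901]] [-0.5 -0.8 -0.1] [-0.09 -0.19 -0.02]
-0.09 3364 y [-0.0238  0.0212] X [0.0851 0.13  ] Z [0.184 0.189]
-0.08 14358 y [-0.0667  0.0638] X [0.0421 0.1726] Z [0.176 0.187]
-0.07 15537 y [-0.0664  0.0638] X [0.0423 0.1724] Z [0.168 0.183]
-0.06 7712 y [-0.0655  0.0629] X [0.043  0.1714] Z [0.16  0.179]
-0.05 10741 y [-0.0643  0.0616] X [0.0441 0.17  ] Z [0.151 0.17 ]
-0.04 3335 y [-0.0995  0.0585] X [0.0084 0.1666] Z [0.138 0.154]
-0.03 5515 y [-0.0998  0.0407] X [0.0082 0.1486] Z [0.135 0.147]
-0.02 3165 y [-0.0998  0.0429] X [0.0081 0.1507] Z [0.125 0.141]
-0.01 1415 y [-0.0995  0.0431] X [0.0084 0.1507] Z [0.108 0.139]
-0.0 4825 y [-0.0421  0.036 ] X [0.0654 0.1435] Z [0.106 0.121]
0.01 747 y [-0.0773  0.0272] X [0.0307 0.1345] Z [0.106 0.139]
```

Emit:
carry_out(series="0.0017 -0.0047 0 0;0 0 0 0;0 0 0 0")

```text
time: 18.98
tool_pos: [0.5152, -0.1796, 0.1249]
tcp_rot: [-2.894, 0.63, 0.637]
wrist_force: [0.2, -0.0, 0.5]
width: 0.727
grip_force: 0.0
```

Emit:
carry_out(series="0 0 0 0")

```text
time: 19.1
tool_pos: [0.5147, -0.1793, 0.1242]
tcp_rot: [-2.893, 0.63, 0.639]
wrist_force: [0.1, 0.7, -0.2]
width: 0.727
grip_force: 0.0
```

Emit:
carry_out(series="-0.0019 0.0019 -0.006 0;0 0 -0.008 0;0 0 -0.008 0;0 0 -0.0065 0;0 0 0 0;0 0 0 0")

```text
time: 19.85
tool_pos: [0.5126, -0.1773, 0.0952]
tcp_rot: [-2.893, 0.63, 0.64]
wrist_force: [-0.9, -0.0, -0.8]
width: 0.73
grip_force: 0.0
```

Positioned on the block with no contact. Now I close.

Emit:
carry_out(series="0 0 0 0;0 0 0 0;0 0 0 0;0 0 0 0;0 0 0 0", jaw=-1, grip_force=40)

```text
time: 20.48
tool_pos: [0.5129, -0.1774, 0.0955]
tcp_rot: [-2.893, 0.63, 0.639]
wrist_force: [0.8, -1.0, 1.7]
width: 0.581
grip_force: 44.7
```

Emit:
carry_out(series="0 0 0.004 0;0 0 0.006 0;0 0 0.01 0;0 0 0.01 0;0 0 0 0")

```text
time: 21.1
tool_pos: [0.5134, -0.1776, 0.1265]
tcp_rot: [-2.894, 0.63, 0.636]
wrist_force: [0.2, 0.2, -2.0]
width: 0.575
grip_force: 44.3
```

```bash
python3 - <<'E'
from h import *
for f in ("top0","side0","w1"):
    z=np.load(f+".npz"); P=cloud(z["d"],z["K"],z["T"]); Z=P[...,2]
    c=np.array([.53,.31]); u=np.array([np.cos(np.radians(-13.5)),np.sin(np.radians(-13.5))]); v=np.array([-u[1],u[0]])
    a=(P[...,:2]-c)@u; b=(P[...,:2]-c)@v; m=(a>-.2)&(a<.13)&(abs(b)<.13)
    k=m&(Z>.008)&(Z<.03)
    k=cv2.morphologyEx(k.astype(np.uint8),cv2.MORPH_OPEN,np.ones((3,3)))>0
    Q=P[k]; r=cv2.minAreaRect((Q[:,:2]*1000).astype(np.float32)); print(f,k.sum(),np.round(r[0],1),np.round(r[1],1),round(r[2],1))
    # rib lines & bay floor
    for lo,hi in ((-.05,-.02),(.06,.09)):
        q=m&(Z>.019)&(Z<.026)&(a>lo)&(a<hi)&(abs(b)<.08)
        if q.sum()>20: p=np.polyfit(b[q],a[q],1); print(" rib a0",p[1].round(4),"slope",p[0].round(4),q.sum())
    q=m&(Z>.008)&(Z<.016)&(a>-.02)&(a<.06); print(" b ext",np.percentile(b[q],[.5,99.5]).round(4),q.sum())
E
```

```text
top0 3571 [500.5 328.4] [170.8 229.3] 76.4
 rib a0 -0.0329 slope 0.0041 134
 rib a0 0.0768 slope 0.0035 120
 b ext [-0.0738  0.0948] 1371
side0 3091 [499.7 329.8] [170.8 231.7] 76.1
 rib a0 -0.0346 slope 0.0066 122
 rib a0 0.0751 slope 0.0009 116
 b ext [-0.0717  0.0962] 1391
w1 9252 [545.4 317.8] [171.6 136.2] 76.1
 rib a0 -0.033 slope 0.0024 223
 rib a0 0.0762 slope 0.0036 703
 b ext [-0.0736  0.0946] 6154
```

Emit:
carry_out(series="0 0 0.03 0;0 0 0.045 0;0 0 0.045 0")

```text
time: 21.48
tool_pos: [0.5121, -0.1771, 0.2459]
tcp_rot: [-2.892, 0.63, 0.642]
wrist_force: [0.9, -1.0, -0.9]
width: 0.58
grip_force: 44.2
```

Emit:
carry_out(series="0.0035 0.025 0 5;0.0035 0.0405 0 8;0.0035 0.0425 0 8;0.0035 0.0425 0 8;0.0035 0.0425 0 8;0.0035 0.0425 0 8;0.0035 0.0425 0 8;0.0035 0.0425 0 8;0.0035 0.0425 0 8;0.0035 0.0425 0 8;0.0035 0.0425 0 8;0.0035 0.035 0 8;0 0.005 0 8;0 0 0 0;0 0 0 0;0 0 0 0")

```text
time: 23.48
tool_pos: [0.5549, 0.3098, 0.2451]
tcp_rot: [2.234, 1.754, -0.518]
wrist_force: [-0.2, -0.5, -2.2]
width: 0.579
grip_force: 44.3
```

```bash
python3 st.py; python3 - <<'E'
from h import *
for n in ("wrist","top"):
    im,d,K,T=cam(n); cv2.imwrite(f"pics/{n}5.png",im); P=cloud(d,K,T); np.savez(f"{n}5.npz",d=d,K=K,T=T,im=im)
    print(n,proj([.5537,.3154,.012],K,T),[(round(r["score"],2),np.round(r["rect"])) for r in spot_in(n,"block_mid")[:3]])
E
```

```text
23.475 [0.5549 0.3098 0.2451] [ 0.6099  0.4112  1.4698 -0.2698  1.6118  0.8866] [[0.211, 0.97, -0.12], [0.88, -0.242, -0.409], [-0.426, -0.02, -0.905]] [-0.2 -0.5 -2.2] [ 0.35 -0.05  0.  ]
wrist [323.77118378 108.57423836] [(0.83, array([265., 393.,  24.,  29.])), (0.75, array([322., 284., 169., 238.]))]
top [217.15595411 238.23456076] [(0.89, array([408., 342.,  40.,  42.])), (0.84, array([204., 220.,  38.,  33.])), (0.65, array([459., 307.,  24.,  38.]))]
```

View pics/wrist5.png

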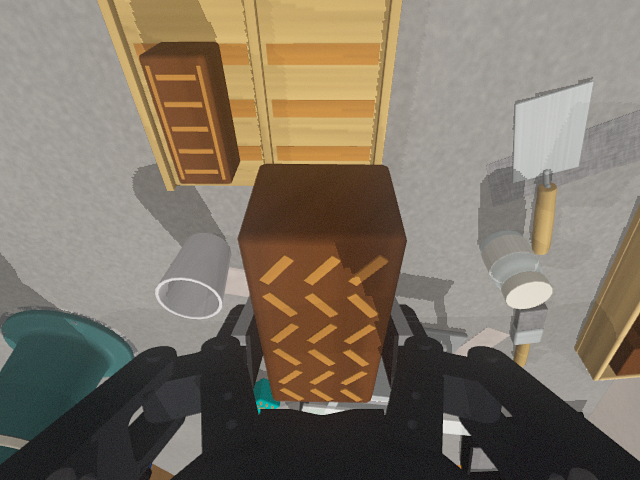

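The block is held square between the fingers, centred near (322,290). The empty bay is directly beyond it at (324,109), with the ladder block in the bay to its left. I measure the block's pose before lowering.

```bash
python3 - <<'E'
from h import *
z=np.load("wrist5.npz"); P=cloud(z["d"],z["K"],z["T"]); Z=P[...,2]
n=np.cross(np.gradient(P,axis=1),np.gradient(P,axis=0)); n/=np.linalg.norm(n,axis=-1,keepdims=True)
k=(abs(P[...,0]-.554)<.09)&(abs(P[...,1]-.315)<.09)&(Z>.2)&(Z<.3)&(abs(n[...,2])>.95)
H=z["im"]; k&=(H[...,2].astype(int)>H[...,0].astype(int)+15)  # brown
Q=P[k]; r=cv2.minAreaRect((Q[:,:2]*1000).astype(np.float32)); A=np.c_[Q[:,:2]-Q[:,:2].mean(0),np.ones(len(Q))]; print(len(Q),r,np.linalg.lstsq(A,Q[:,2],rcond=None)[0].round(4))
E
```

```text
4044 ((557.1981201171875, 316.8966369628906), (107.91505432128906, 49.462528228759766), 75.15430450439453) [-0.0134 -0.0316  0.2566]
```

Emit:
carry_out(series="-0.002 0 -0.04 1;0 0 -0.05 0;0 0 -0.05 0;0 0 -0.03 0;0 0 -0.012 0;0 0 0 0;0 0 0 0")

```text
time: 24.55
tool_pos: [0.5539, 0.3114, 0.0651]
tcp_rot: [2.215, 1.774, -0.509]
wrist_force: [1.0, 0.7, -2.0]
width: 0.575
grip_force: 44.2
```

Emit:
carry_out(series="0 0 -0.005 0;0 0 -0.002 0;0 0 -0.001 0;0 0 0 0")

```text
time: 25.05
tool_pos: [0.5524, 0.3107, 0.0551]
tcp_rot: [2.214, 1.775, -0.514]
wrist_force: [-0.1, -0.4, -2.0]
width: 0.579
grip_force: 44.2
```

Emit:
carry_out(series="0 0 -0.003 0;0 0 -0.002 0;0 0 -0.001 0;0 0 -0.0005 0;0 0 0 0")

```text
time: 25.68
tool_pos: [0.5525, 0.3108, 0.0486]
tcp_rot: [2.214, 1.775, -0.514]
wrist_force: [0.7, -0.1, -1.6]
width: 0.577
grip_force: 44.2
```

Emit:
carry_out(series="0 0 -0.0007 0;0 0 -0.0007 0;0 0 0 0")

```text
time: 26.05
tool_pos: [0.5525, 0.3107, 0.0472]
tcp_rot: [2.214, 1.775, -0.514]
wrist_force: [-0.5, 0.0, -0.7]
width: 0.58
grip_force: 44.2
```

Emit:
carry_out(series="0 0 -0.0007 0;0 0 -0.0007 0;0 0 0 0")

```text
time: 26.42
tool_pos: [0.5525, 0.3107, 0.0457]
tcp_rot: [2.214, 1.775, -0.514]
wrist_force: [-0.1, 0.1, -2.9]
width: 0.576
grip_force: 44.2
```

Emit:
carry_out(series="0 0 -0.0007 0;0 0 -0.0005 0;0 0 0 0")

```text
time: 26.8
tool_pos: [0.5525, 0.3107, 0.0448]
tcp_rot: [2.214, 1.775, -0.514]
wrist_force: [-0.4, -0.5, -1.1]
width: 0.576
grip_force: 44.4
```

Emit:
carry_out(series="0 0 -0.0007 0;0 0 -0.0007 0;0 0 0 0")

```text
time: 27.18
tool_pos: [0.5525, 0.3107, 0.0447]
tcp_rot: [2.214, 1.774, -0.514]
wrist_force: [-3.1, -1.1, 6.6]
width: 0.576
grip_force: 45.1
```

Emit:
carry_out(series="0 0 -0.0007 0;0 0 -0.0007 0;0 0 0 0")

```text
time: 27.55
tool_pos: [0.5526, 0.3107, 0.0447]
tcp_rot: [2.214, 1.773, -0.514]
wrist_force: [-4.7, -0.5, 12.8]
width: 0.579
grip_force: 45.7
```

```bash
python3 - <<'E'
from h import *
im,d,K,T=cam("wrist"); P=cloud(d,K,T); Z=P[...,2]
n=np.cross(np.gradient(P,axis=1),np.gradient(P,axis=0)); n/=np.linalg.norm(n,axis=-1,keepdims=True)
k=(abs(P[...,0]-.554)<.09)&(abs(P[...,1]-.315)<.09)&(Z>.04)&(Z<.08)&(abs(n[...,2])>.95)&(im[...,2].astype(int)>im[...,0].astype(int)+15)
Q=P[k]; r=cv2.minAreaRect((Q[:,:2]*1000).astype(np.float32)); A=np.c_[Q[:,:2]-Q[:,:2].mean(0),np.ones(len(Q))]; print(len(Q),r,np.linalg.lstsq(A,Q[:,2],rcond=None)[0].round(4))
f=(abs(P[...,0]-.56)<.1)&(abs(P[...,1]-.36)<.06)&(Z<.03)&(abs(n[...,2])>.95); print("floor",np.percentile(Z[f],[5,25,50,75,95]).round(4))
s=bot.read_state(); print(s["tool_pos"],s["wrist_force"],s["torque"])
E
```

```text
4819 ((518.059814453125, 326.118896484375), (108.09980773925781, 126.98815155029297), 76.80044555664062) [ 0.0132 -0.0185  0.0562]
floor [-0.0009  0.0007  0.0116  0.0123  0.0218]
[0.5525406  0.31072378 0.04471028] [-5.84444392 -0.73400607 12.59146748] [-0.633772    0.70214935 -0.19301595]
```

Emit:
carry_out(series="0 0 0.0012 0;0 0 0.0004 0")

```text
time: 27.85
tool_pos: [0.5525, 0.3107, 0.0448]
tcp_rot: [2.214, 1.774, -0.514]
wrist_force: [-2.0, -0.7, 5.6]
width: 0.576
grip_force: 45.1
```

Emit:
carry_out(series="0 0 0 0;0 0 0 0;0 0 0 0;0 0 0 0", jaw=0.4)

```text
time: 28.35
tool_pos: [0.5525, 0.3107, 0.0432]
tcp_rot: [2.214, 1.775, -0.514]
wrist_force: [-0.3, 0.2, -0.1]
width: 0.7
grip_force: 0.0
```

Emit:
carry_out(series="0 0 0.005 0;0 0 0.015 0;0 0 0.03 0;0 0 0.05 0;0 0 0.05 0;0 0 0.05 0;0 0 0 0;0 0 0 0")

```text
time: 29.35
tool_pos: [0.5525, 0.3108, 0.2443]
tcp_rot: [2.215, 1.775, -0.511]
wrist_force: [0.1, 0.5, -0.2]
width: 0.696
grip_force: 0.0
```

```bash
python3 - <<'E'
from h import *
from rock import rock
s=bot.read_state(); print(s["time"],s["tool_pos"].round(3),s["wrist_force"].round(1),s["width"])
for nm in ("wrist","side","top"):
    im,d,K,T=cam(nm); cv2.imwrite(f"pics/{nm}6.png",im); P=cloud(d,K,T); Z=P[...,2]
    k=(abs(P[...,0]-.554)<.07)&(abs(P[...,1]-.315)<.075)&(Z>.048)&(Z<.065)
    c=(P[...,:2]-[.5537,.3154])@[.972,-.237]; k&=abs(c)<.045
    if k.sum()>20:
        Q=P[k]; print(nm,k.sum(),cv2.minAreaRect((Q[:,:2]*1000).astype(np.float32)),np.median(Q[:,2]).round(4))
    if nm!="top": rock(d,K,T,nm)
a=cv2.imread("pics/side6.png")[130:410,200:500]; cv2.imwrite("pics/side6c.png",cv2.resize(a,(640,597),interpolation=cv2.INTER_CUBIC))
E
```

```text
29.35 [0.553 0.311 0.244] [ 0.1  0.5 -0.2] 0.6960185774244686
wrist 8100 ((553.9513549804688, 316.5972900390625), (110.06228637695312, 50.14669418334961), 77.27149963378906) 0.0567
wrist -0.085 93 0.0284
wrist -0.06 94 0.0284
wrist -0.035 105 0.0282
wrist 0 96 0.0284
wrist 0.035 0 None
wrist 0.06 0 None
wrist 0.085 0 None
side 700 ((554.2018432617188, 317.5872802734375), (111.59322357177734, 52.55158233642578), 77.3203125) 0.0555
side -0.085 18 0.0275
side -0.06 24 0.0275
side -0.035 17 0.0276
side 0 18 0.028
side 0.035 2 0.0258
side 0.06 0 None
side 0.085 0 None
top 665 ((555.0975341796875, 315.31903076171875), (110.38113403320312, 50.67179489135742), 77.68558502197266) 0.057
```

View pics/side6c.png

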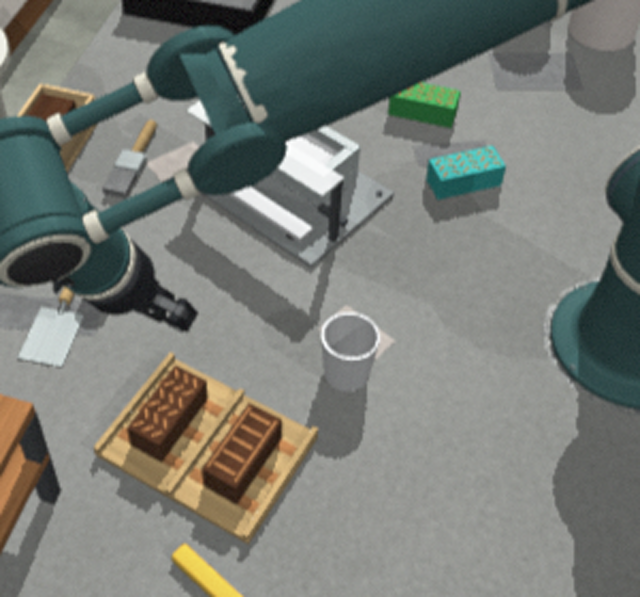

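The block lies in the middle of the empty bay, at (167,412) in the crop. It measures within 2 mm and about 1° of the bay. The ladder block at (243,450) and the other things are undisturbed. The bar is down and reads level over the half in view (−y end to middle), at 0.028 m. The arm is clear, so I hand in.

```bash
python3 -c "
from workcell import bot
print(bot.finish_job())"
```

```text
the job is handed in; nothing more can be done
None
```

Job handed in at about 29.5 s: the eject bar is fully home (20 mm of travel) and level, and the carved block was released in the middle of the empty bay, aligned lengthwise to about 1°. To lean the tool, which no command does directly, I pushed the elbow against its joint limit; it read up to 2.5706 rad against the listed 2.57.

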